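Pack a forming mandrel endwise in its cradle and hold the jaw shut

TASK

Lay the upright wooden mandrel on its side in the V supports of the cradle, with one end towards the fixed headstock; then stand spacer blocks (tab up) side by side on the bed between the mandrel's other end and the sprung jaw, as many as it takes until the jaw, pushed by its handle, presses firmly on the pack before its travel runs out. Finish while holding: keep hold of the jaw handle and push, so that jaw, spacers, mandrel and headstock stay squeezed tight together (the jaw springs back if let go). Leave the glue jar, the water bottle and the screwdriver where they are.

Things in the scene. Friction and masses are not known exactly. Their poses are not given: they have to be found in the camera images.
- mandrel: plain beech cylinder, 44 mm diameter, 120 mm long, 160 g, stands upright on the table at the start; origin at the centre of its foot, its z runs along the axis to the other end. Both ends are alike
- mandrel_mid (a point): middle of the mandrel, on its axis, 60 mm from either end
- cradle: fixed plywood cradle: bed 90 mm (x) by 340 mm (y), 12 mm thick; origin at the centre of the bed's underside on the table, the bed's top at z = 12 mm; its y axis is the long axis and points to the headstock. Two V supports 16 mm thick, centred at y = 40 and y = 130 mm, carry the mandrel with its axis along y, at x = 0 and z = 46 mm; between them the bed is free. The V supports reach up to z = 37 mm and out to x = +-31 mm
- headstock: fixed dark wooden block at the +y end of the cradle, 64 mm wide, 25 mm thick; the foot of the face that looks at the mandrel is the origin, at y = 145 mm, z = 12 mm of the cradle; its top is at z = 76 mm of the cradle
- spacer_a: beech spacer block: body 50 mm wide (its x) by 20 mm thick (its y) by 56 mm high, with a grip tab on top 30 mm wide (x) by 10 mm thick (y) that rises to 84 mm; 60 g. Stands upright on a low 4 mm cork board; origin at the centre of the underside, z up. The three are alike; any of them will do
- spacer_b: beech spacer block: body 50 mm wide (its x) by 20 mm thick (its y) by 56 mm high, with a grip tab on top 30 mm wide (x) by 10 mm thick (y) that rises to 84 mm; 60 g. Stands upright on a low 4 mm cork board; origin at the centre of the underside, z up. The three are alike; any of them will do
- spacer_c: beech spacer block: body 50 mm wide (its x) by 20 mm thick (its y) by 56 mm high, with a grip tab on top 30 mm wide (x) by 10 mm thick (y) that rises to 84 mm; 60 g. Stands upright on a low 4 mm cork board; origin at the centre of the underside, z up. The three are alike; any of them will do
- jaw_face (a point): centre of the jaw's pressing face (56 mm wide, from 2 to 58 mm above the bed), which looks along the cradle's +y at the mandrel. The point moves with the jaw and its axes are those of the cradle. The unit that carries the jaw (82 mm wide, up to 57 mm above the table, behind the jaw) is fixed at a place that varies: with the mandrel against the headstock and the jaw back, the gap between them is 36 to 66 mm
- jaw_handle (a point): centre of the top of the jaw's handle, an upright wooden post 30 mm wide (cradle x) by 16 mm thick (cradle y), its axis 55 mm behind the jaw's face (towards the cradle's -y), free from 28 to 115 mm above the bed; its top is 127 mm above the table
- jaw (a joint): travel of the jaw along the cradle's +y, 0 (sprung back, at the start) to 0.030 m (end stop). The spring pushes it back with about 2 N at 0 and 4 N at full travel
- glue_jar: white jar with lid, 56 mm diameter, 75 mm high, to be left alone; origin at the centre of its underside
- water_bottle: clear bottle, 64 mm diameter, 210 mm high, beyond the headstock end of the cradle, to be left alone; origin at the centre of its underside
- screwdriver: screwdriver lying on the table along the far side of the cradle, to be left alone
Mind the look-alikes: they are no part of the job. Leave any purple look-alike of the mandrel alone.

How it is judged:
On the way, in this order (a step that is already met when the one before it is completed fails the run):
1. the mandrel lies on its side in the V supports, let go (angle between mandrel's own z axis and vertical above 1.48 rad and angle between the z axis of mandrel and the y axis of cradle, either way round below 0.1 rad and z of mandrel_mid in the frame of cradle between 0.04 and 0.052 m and x of mandrel_mid in the frame of cradle between -0.006 and 0.006 m and y of mandrel_mid in the frame of cradle above 0.05 m and contact force between the fingers and mandrel below 0.3 N), for 0.2 s.
2. with the mandrel lying there, a spacer stands upright on the bed between the mandrel and the jaw, let go (angle between mandrel's own z axis and vertical above 1.48 rad and angle between the z axis of mandrel and the y axis of cradle, either way round below 0.1 rad and z of mandrel_mid in the frame of cradle between 0.04 and 0.052 m and x of mandrel_mid in the frame of cradle between -0.006 and 0.006 m and y of mandrel_mid in the frame of cradle above 0.05 m and (((angle between spacer_a's own z axis and vertical below 0.12 rad and z of spacer_a in the frame of cradle between 0.006 and 0.018 m and x of spacer_a in the frame of cradle between -0.02 and 0.02 m and y of spacer_a in the frame of cradle below 0.03 m and y of spacer_a in the frame of jaw_face above 0.005 m) and contact force between the fingers and spacer_a below 0.3 N) or ((angle between spacer_b's own z axis and vertical below 0.12 rad and z of spacer_b in the frame of cradle between 0.006 and 0.018 m and x of spacer_b in the frame of cradle between -0.02 and 0.02 m and y of spacer_b in the frame of cradle below 0.03 m and y of spacer_b in the frame of jaw_face above 0.005 m) and contact force between the fingers and spacer_b below 0.3 N) or ((angle between spacer_c's own z axis and vertical below 0.12 rad and z of spacer_c in the frame of cradle between 0.006 and 0.018 m and x of spacer_c in the frame of cradle between -0.02 and 0.02 m and y of spacer_c in the frame of cradle below 0.03 m and y of spacer_c in the frame of jaw_face above 0.005 m) and contact force between the fingers and spacer_c below 0.3 N))), for 0.2 s.
At the end, for the whole second after the job is handed in: Mandrel lies in the V supports (within 0.1 rad, 6 mm) and presses the headstock > 1.5 N; upright spacers on the bed fill the gap: jaw on spacer > 2.5 N, spacer on mandrel > 2 N; fingers push the jaw > 3 N and do not touch the mandrel (all of step 1 and (((angle between spacer_a's own z axis and vertical below 0.12 rad and z of spacer_a in the frame of cradle between 0.006 and 0.018 m and x of spacer_a in the frame of cradle between -0.02 and 0.02 m and y of spacer_a in the frame of cradle below 0.03 m and y of spacer_a in the frame of jaw_face above 0.005 m) and contact force between jaw and spacer_a above 2.5 N) or ((angle between spacer_b's own z axis and vertical below 0.12 rad and z of spacer_b in the frame of cradle between 0.006 and 0.018 m and x of spacer_b in the frame of cradle between -0.02 and 0.02 m and y of spacer_b in the frame of cradle below 0.03 m and y of spacer_b in the frame of jaw_face above 0.005 m) and contact force between jaw and spacer_b above 2.5 N) or ((angle between spacer_c's own z axis and vertical below 0.12 rad and z of spacer_c in the frame of cradle between 0.006 and 0.018 m and x of spacer_c in the frame of cradle between -0.02 and 0.02 m and y of spacer_c in the frame of cradle below 0.03 m and y of spacer_c in the frame of jaw_face above 0.005 m) and contact force between jaw and spacer_c above 2.5 N)) and (((angle between spacer_a's own z axis and vertical below 0.12 rad and z of spacer_a in the frame of cradle between 0.006 and 0.018 m and x of spacer_a in the frame of cradle between -0.02 and 0.02 m and y of spacer_a in the frame of cradle below 0.03 m and y of spacer_a in the frame of jaw_face above 0.005 m) and contact force between mandrel and spacer_a above 2 N) or ((angle between spacer_b's own z axis and vertical below 0.12 rad and z of spacer_b in the frame of cradle between 0.006 and 0.018 m and x of spacer_b in the frame of cradle between -0.02 and 0.02 m and y of spacer_b in the frame of cradle below 0.03 m and y of spacer_b in the frame of jaw_face above 0.005 m) and contact force between mandrel and spacer_b above 2 N) or ((angle between spacer_c's own z axis and vertical below 0.12 rad and z of spacer_c in the frame of cradle between 0.006 and 0.018 m and x of spacer_c in the frame of cradle between -0.02 and 0.02 m and y of spacer_c in the frame of cradle below 0.03 m and y of spacer_c in the frame of jaw_face above 0.005 m) and contact force between mandrel and spacer_c above 2 N)) and contact force between mandrel and headstock above 1.5 N and contact force between the fingers and jaw above 3 N and value of joint jaw above 0.002 m and linear speed of mandrel below 0.02 m/s); the arm keeps its last pose, push and grip.
It fails at once if the glue jar, water bottle or screwdriver is moved by more than 30 mm (distance of any of glue_jar, water_bottle, screwdriver from where it was at the start of the episode above 0.03 m).
It fails at once if the jar or the bottle is tipped over (angle between any of glue_jar, water_bottle's own z axis and vertical above 0.5 rad).
It also fails if it takes over 72 s, if anything falls off the work surface, if the arm or the gripper's body presses on something with over 40 N, if the wrist force passes 120 N, or if a joint passes its speed limit or range.

ROBOT

A 6-joint arm with a two-finger parallel gripper is mounted at the origin on the work surface. World frame = base frame: x ahead of the robot, y to its left, z up, the work surface at z = 0. Lengths are in m, angles in rad, forces in N, time in s.
With the tool pointing down it reaches from about 0.275 to 0.75 m from the base axis. Payload 10.2 kg.
Tool frame: the origin (TCP) lies at the very end of the fingers, on their centre line; the grasp point (between the pads) lies 19 mm behind it; z points along the fingers, y is the line along which they close (so a half turn about z gives the same grasp; the last joint's range is limited). The gripper opens to 85 mm and grips with 20 to 120 N. Pads are 22 mm wide; open, the fingers measure 114 mm over their backs; the gripper's body (76 mm by 85 mm) begins 54 mm behind the grasp point. The pads swing forward as they close: fully open they stand 13 mm farther back than shut.
Start: joints at [-1.338, 0.313, 1.498, -0, 1.331, -0.223], TCP at [0.231, -0.471, 0.231] pointing down, gripper open.
Joint ranges: [-2.94, 2.94], [-0.97, 2.17], [0.19, 2.56], [-1.23, 4.37], [0.02, 3.11], [-2.88, 2.88]. Speed limits (rad/s): [2.39, 2.39, 3.01, 3.14, 3.14, 3.14].

INTERFACE

Orientations are given as a rotation vector (axis times angle).
In Python, from plant import * gives the robot as it stands. The module is installed in compiled form; this text tells all that it offers.
- The arm moves only by the tool arm_command, never from a script. Its arguments are lists of equal length, an entry for each row: "jaw": the closure in counts, from 0 (fully open) to 255 (shut); "travel": the shift along the tool's x, y, z in mm, a list of three; "roll": the turn about the tool's z in degrees. In form: {"jaw": [jaw, ...], "travel": [[tx, ty, tz], ...], "roll": [roll, ...]}. A call has 1 to 10 rows; each row shifts and turns the commanded pose from where the row before left it, along the tool's axes as they then stand; what a row does not reach is not made up. A row lasts 1/8 s, in which the tool goes at most 62.5 mm and 10.7 degrees, less where a joint would pass 70% of its speed; a pose out of reach is approached as far as the arm can. A call with a gripper value outside its range is refused whole. The fingers move at their own pace and stop on an object; "grip_force" is the grip in N (left out, the last holds). Time passes only in rows, so rows that do not move let the fingers close. It gives the time, the measured TCP pose, the force, the opening and the grip force at its end, in the units of the state.
- get_state(): the state, without advancing time (a new reading comes with each control period).
- snapshot(name): name is "side" or "top" or "wrist"; returns the picture (480x640x3 uint8, red, green, blue); there is no depth.
- calibration(name): a dict with "intrinsics" (3x3 intrinsics, pixels), "R" (3x3) and "t" (3): a world point X has camera coordinates R X + t; the wrist camera has in their place "mount" (4x4, takes a point from camera to tool coordinates, whose origin is the TCP and whose axes are the flange's). Camera axes: x right, y down, z forward; pixel columns grow to the right and rows downward; lengths in m; the calibration is good to about 2 mm. A picture is of the moment at which its call begins: read the wrist's pose just before it. calibration takes no time and is no camera call.
- hand_in(): hands the job in; it is judged then, once.
The state is a dict: "t": time; "q": joint angles; "dq": joint speeds; "effort": joint torques, N m; "eef_pos": TCP position; "tcp_rot": TCP orientation; "ft_force": force on the tool from outside, world axes, zero at the start; "torque": the same for the moment, N m; "width": finger opening in m; "grasp_force": force on a finger pad.
Only numpy, scipy, OpenCV 4.12 (cv2) and the standard library are available. Lean on these libraries where they do the work, as an engineer would, in place of code of your own. Each camera call takes 0.05 s, during which the arm holds its last target. There are 200 camera calls.

## Working session

There is one attempt and no reset: what is moved stays moved. The work goes in short steps, Python scripts to look and compute and a tool call to move; the robot and the scene stay as the last step left them, time stands still between calls to the robot, and variables do not carry over. Pictures are saved under pics/ and viewed, at most 10 in all, crops included, and the job is handed in when it is done.

Besides the shell and the picture viewer there is one more tool, called as name(argument=value, ...), one argument or row to a line, values as JSON. arm_command: Moves the arm, as the interface text tells. Its arguments: {"type":"object","properties":{"jaw":{"type":"array","items":{"type":"number"}},"travel":{"type":"array","items":{"type":"array","items":{"type":"number"}}},"roll":{"type":"array","items":{"type":"number"}},"grip_force":{"type":"number"}},"required":["jaw","travel","roll"]}

```bash
mkdir -p pics; python3 - <<'E'
from plant import *
import cv2
s=get_state();print(s['t'],s['eef_pos'],s['tcp_rot'],s['width'])
for n in("side","top"):
    cv2.imwrite(f"pics/{n}0.png",snapshot(n)[:,:,::-1]);c=calibration(n);print(n,c)
print(calibration("wrist"))
E
```

```text
0.0 [ 0.23102208 -0.47113849  0.23071621] [-3.05905163e+00 -7.09472778e-01  2.27960522e-05] 0.08535139142989188
side {'intrinsics': array([[447.84560457,   0.        , 310.49108841],
       [  0.        , 447.84560457, 246.04177225],
       [  0.        ,   0.        ,   1.        ]]), 'R': array([[-0.9344287 , -0.35581822, -0.01537535],
       [-0.25620613,  0.7015668 , -0.66495296],
       [ 0.24738922, -0.61741187, -0.74672696]]), 't': array([0.55544128, 0.19181092, 1.02555497])}
top {'intrinsics': array([[549.25642061,   0.        , 325.70840705],
       [  0.        , 549.25642061, 232.3210872 ],
       [  0.        ,   0.        ,   1.        ]]), 'R': array([[-0.0264845 , -0.9995626 ,  0.01315956],
       [-0.99035632,  0.02444521, -0.13637008],
       [ 0.13598875, -0.01664435, -0.99057056]]), 't': array([0.03464279, 0.58642104, 1.19247233])}
{'intrinsics': array([[370.95944396,   0.        , 321.68445871],
       [  0.        , 370.95944396, 246.32702218],
       [  0.        ,   0.        ,   1.        ]]), 'mount': array([[-4.17946052e-04, -9.48070812e-01, -3.18059053e-01,
         8.16710561e-02],
       [ 9.99999773e-01, -5.64274727e-04,  3.67939352e-04,
        -6.48978268e-04],
       [-5.28305245e-04, -3.18058827e-01,  9.48070833e-01,
        -1.42236312e-01],
       [ 0.00000000e+00,  0.00000000e+00,  0.00000000e+00,
         1.00000000e+00]])}
```

View pics/top0.png

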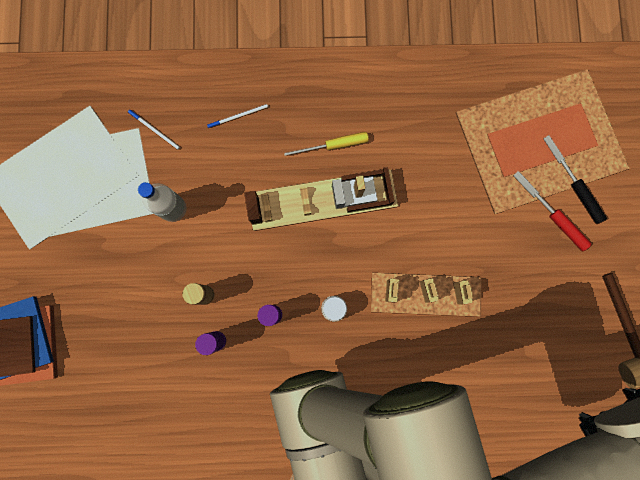

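View pics/side0.png

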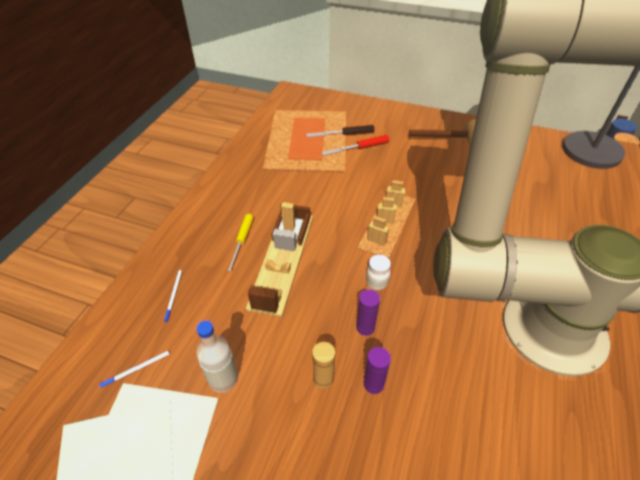

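The beech mandrel is at top pixel (195,293). It could be confused with the purple cylinders at (268,315) and (208,343), the white jar at (334,308) and the bottle at (160,200). The description says plain beech, so I choose (195,293). The headstock is at (253,207), the jaw unit at (365,190), and the spacers are at (392,290), (431,290) and (465,292). I'll check this in one close crop.

```bash
cat > h.py <<'E'
from plant import *
import cv2, numpy as np
from scipy.spatial.transform import Rotation as R
def cam(n,s=None):
    c=calibration(n);K=c['intrinsics']
    if n!='wrist': return K,c['R'],c['t']
    T=np.eye(4);T[:3,:3]=R.from_rotvec(s['tcp_rot']).as_matrix();T[:3,3]=s['eef_pos']
    W=np.linalg.inv(T@c['mount']);return K,W[:3,:3],W[:3,3]
def back(C,uv,z):
    K,r,t=C;d=r.T@np.linalg.solve(K,[uv[0],uv[1],1]);o=-r.T@t
    return o+d*(z-o[2])/d[2]
def proj(C,X):
    K,r,t=C;p=K@(r@np.asarray(X,float)+t);return p[:2]/p[2]
E
python3 - <<'E'
from h import *
im=cv2.imread('pics/top0.png')[160:360,170:490]
cv2.imwrite('pics/crop0.png',cv2.resize(im,(800,500),interpolation=cv2.INTER_CUBIC))
E
```

```text
(no output)
```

View pics/crop0.png

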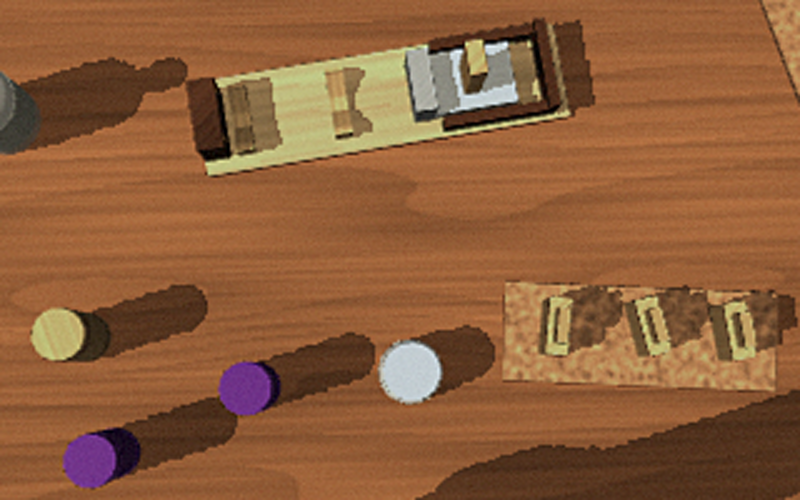

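The crop confirms the choice: beech mandrel top at crop (59,334), purples at (249,388) and (95,460), jar at (410,371). The spacer tabs are at (562,326), (653,324) and (739,331), and the bed's near edge runs (207,175)–(570,115).

```bash
python3 - <<'E'
from h import *
np.set_printoptions(precision=4,suppress=True)
C=cam('top')
f=lambda u,v,z:back(C,(170+(u+.5)/2.5-.5,160+(v+.5)/2.5-.5),z)
for n,u,v,z in[('mandrel',59,334,.12),('pu1',249,388,.12),('pu2',95,460,.12),('jar',410,371,.075),
 ('sp1',562,326,.088),('sp2',653,324,.088),('sp3',739,331,.088),
 ('bedNL',207,175,.012),('bedNR',570,115,.012),('handle',475,56,.127),('hs tl',188,82,.076),('hs tr',212,78,.076),('hs bl',201,160,.076),('hs br',224,155,.076),
 ('jawface t',406,51,.07),('jawface b',416,119,.07)]:print(n,f(u,v,z))
a=f(207,175,.012);b=f(570,115,.012);d=(a-b)[:2];L=np.hypot(*d);print('len',L,'ang of +y axis',np.degrees(np.arctan2(d[1],d[0])))
y=d/L;x=np.array([y[1],-y[0]]) # cradle x = y rotated -90
m=(a+b)[:2]/2
print('x axis',x,'y',y)
for sg in(1,-1):print('centre cand',m+sg*x*.045)
# spacer tab orientation crop corners
for i,(p,q) in enumerate([((554,352),(569,299)),((660,353),(645,296)),((745,357),(733,304))]):
    w=(f(*p,.088)-f(*q,.088))[:2];print(i,np.degrees(np.arctan2(w[1],w[0])),np.hypot(*w))
# wrist axis
s=get_state();print(R.from_rotvec(s['tcp_rot']).as_matrix())
E
```

```text
mandrel [0.4562 0.2968 0.12  ]
pu1 [0.408  0.1412 0.12  ]
pu2 [0.3534 0.267  0.12  ]
jar [0.4183 0.0075 0.075 ]
sp1 [ 0.4528 -0.1226  0.088 ]
sp2 [ 0.4525 -0.2004  0.088 ]
sp3 [ 0.4446 -0.2735  0.088 ]
bedNL [0.6012 0.1868 0.012 ]
bedNR [ 0.649  -0.1491  0.012 ]
handle [ 0.6804 -0.0535  0.127 ]
hs tl [0.6747 0.1952 0.076 ]
hs tr [0.6778 0.1742 0.076 ]
hs bl [0.6052 0.1844 0.076 ]
hs br [0.6091 0.1643 0.076 ]
jawface t [0.6995 0.0029 0.07  ]
jawface b [ 0.638  -0.0042  0.07  ]
len 0.3392788180958373 ang of +y axis 98.10934970867632
x axis [0.99   0.1411] y [-0.1411  0.99  ]
centre cand [0.6696 0.0252]
centre cand [0.5805 0.0125]
0 161.68142437217486 0.046905521027689495
1 -168.0757041603578 0.049694003319898414
2 -170.55735715542974 0.045760777045655184
[[ 0.8979  0.4402 -0.0003]
 [ 0.4402 -0.8979  0.0011]
 [ 0.0002 -0.0011 -1.    ]]
```

arm_command(
  jaw=[0,0,0,0,0,0,0,0,0,0],
  travel=[
    [0,0,0],
    [0,0,0],
    [24,-52,0],
    [24,-52,0],
    [24,-52,0],
    [24,-52,0],
    [24,-52,0],
    [24,-52,0],
    [24,-52,0],
    [24,-52,0],
  ],
  roll=[9,9,0,0,0,0,0,0,0,0],
  grip_force=20,
)

```text
t: 1.35
eef_pos: [0.3625, -0.0306, 0.2313]
tcp_rot: [3.134, 0.222, 0.001]
ft_force: [0.9, -1.1, -0.2]
width: 0.0853
grasp_force: 0.0
```

arm_command(
  jaw=[0,0,0,0,0,0,0],
  travel=[
    [24,-52,0],
    [24,-52,0],
    [24,-52,0],
    [24,-52,0],
    [24,-52,0],
    [20,-50,0],
    [0,0,0],
  ],
  roll=[0,0,0,0,0,0,0],
)

```text
t: 2.22
eef_pos: [0.457, 0.2966, 0.2302]
tcp_rot: [3.133, 0.228, -0.002]
ft_force: [-0.7, -0.0, -0.0]
width: 0.0853
grasp_force: 0.0
```

```bash
cat > look.py <<'E'
from h import *
import sys
s=get_state();C=cam('wrist',s);im=snapshot('wrist')
np.save('pics/'+sys.argv[1]+'.npy',np.r_[s['eef_pos'],s['tcp_rot']])
cv2.imwrite('pics/'+sys.argv[1]+'.png',im[:,:,::-1])
M=R.from_rotvec(s['tcp_rot']).as_matrix()
print(s['t'],s['eef_pos'],'psi',np.degrees(np.arctan2(M[1,0],M[0,0])),s['ft_force'],s['width'],'q6',s['q'][5])
E
python3 look.py w1
```

```text
2.225 [0.45696113 0.29663163 0.23016433] psi 8.322718421940138 [-0.66604013 -0.02685408 -0.00469237] 0.08527939688395779 q6 1.7859301370271963
```

View pics/w1.png

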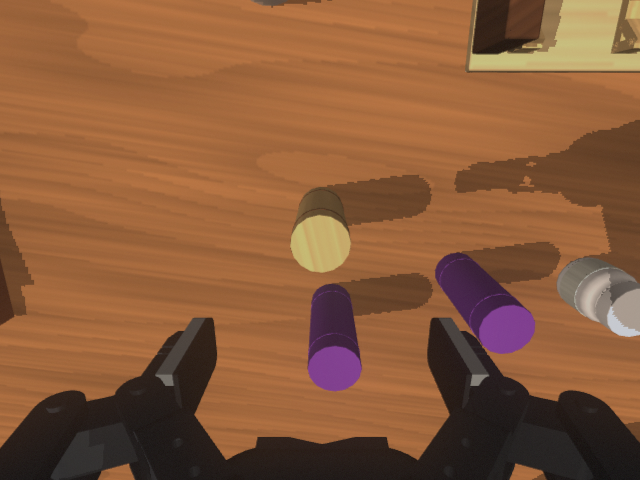

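The wrist view shows the beech mandrel top centred at (321,243). A purple cylinder is at (334,367), and the bed's near corner is at (470,71).

```bash
python3 - <<'E'
from h import *
np.set_printoptions(precision=4,suppress=True)
a=np.load('pics/w1.npy');C=cam('wrist',dict(eef_pos=a[:3],tcp_rot=a[3:]))
for n,u,v,z in[('m',321,243,.12),('pu',334,367,.12),('pu1',507,327,.12),('bedcorner',470,71,.012)]:print(n,back(C,(u,v),z))
print(proj(C,a[:3]),proj(C,[.4562,.2968,.12]))
T=cam('top');print('bottle cap',back(T,(146,190),.21))
E
```

```text
m [0.456  0.2975 0.12  ]
pu [0.3535 0.272  0.12  ]
pu1 [0.409 0.145 0.12 ]
bedcorner [0.5984 0.1851 0.012 ]
[323.0217 320.2371] [321.9808 242.8972]
bottle cap [0.6554 0.3695 0.21  ]
```

arm_command(
  jaw=[0,0,0,0,150,200,255,255,255],
  travel=[
    [0,0,50],
    [0,0,50],
    [0,0,50],
    [0,0,8],
    [0,0,0],
    [0,0,0],
    [0,0,0],
    [0,0,0],
    [0,0,0],
  ],
  roll=[0,0,0,0,0,0,0,0,0],
  grip_force=20,
)

```text
t: 3.4
eef_pos: [0.4583, 0.2949, 0.0751]
tcp_rot: [-3.132, -0.222, -0.006]
ft_force: [-0.9, 2.6, 7.1]
width: 0.0438
grasp_force: 19.0
```

arm_command(
  jaw=[255,255,255,255,255,255,255,255],
  travel=[
    [0,0,-9],
    [18,44,0],
    [18,44,0],
    [18,44,0],
    [18,44,0],
    [19,43,0],
    [0,0,0],
    [0,0,0],
  ],
  roll=[0,0,0,0,0,0,0,0],
)

```text
t: 4.4
eef_pos: [0.5778, 0.0906, 0.0824]
tcp_rot: [-3.133, -0.222, 0.001]
ft_force: [0.2, -0.8, -2.3]
width: 0.0437
grasp_force: 21.5
```

```bash
python3 look.py w2; python3 - <<'E'
from h import *
cv2.imwrite('pics/s2.png',cv2.resize(snapshot('side')[160:380,180:460,::-1],(760,597),interpolation=cv2.INTER_CUBIC))
E
```

```text
4.4 [0.57777441 0.09061163 0.08236857] psi 8.115409832538168 [ 0.18501641 -0.76728362 -2.27107476] 0.0437401399641583 q6 1.3843903997394635
```

View pics/s2.png

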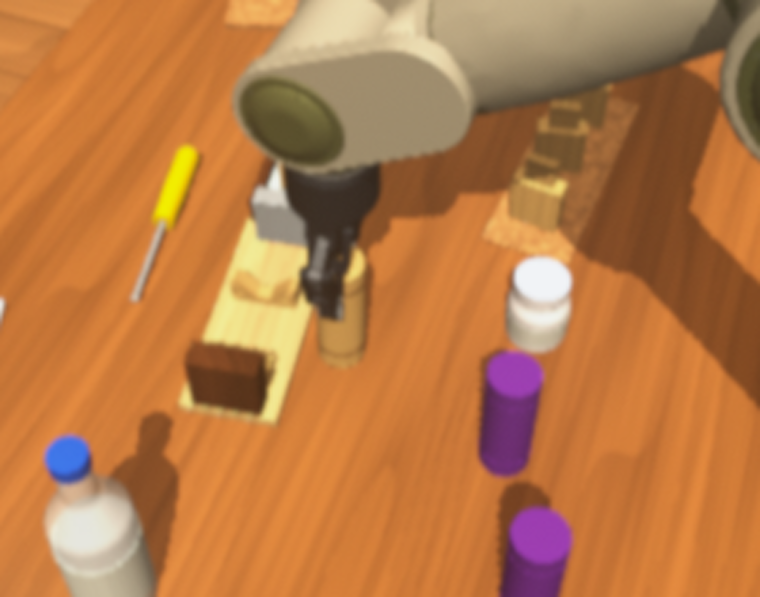

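arm_command(
  jaw=[255,255,255,255,255,255,255,255,255],
  travel=[
    [0,0,3],
    [12,0,0],
    [10,0,0],
    [10,0,0],
    [10,0,0],
    [10,0,2],
    [10,0,3],
    [10,0,4],
    [0,0,0],
  ],
  roll=[0,0,0,0,0,0,0,0,0],
)

```text
t: 5.62
eef_pos: [0.6501, 0.1003, 0.0696]
tcp_rot: [3.134, 0.222, 0.0]
ft_force: [-0.6, -1.4, -0.1]
width: 0.0438
grasp_force: 20.6
```

```bash
python3 look.py w3; python3 - <<'E'
from h import *
a=cv2.resize(snapshot('side')[180:340,240:400,::-1],(400,400),interpolation=cv2.INTER_CUBIC)
b=cv2.resize(cv2.imread('pics/w3.png')[160:480,160:480],(400,400))
cv2.imwrite('pics/s3.png',np.hstack([a,b]))
E
```

```text
5.625 [0.65007801 0.10029977 0.06964259] psi 8.118965325936744 [-0.61250092 -1.38005427 -0.09414545] 0.043764854708686525 q6 1.4046022332177475
```

View pics/s3.png

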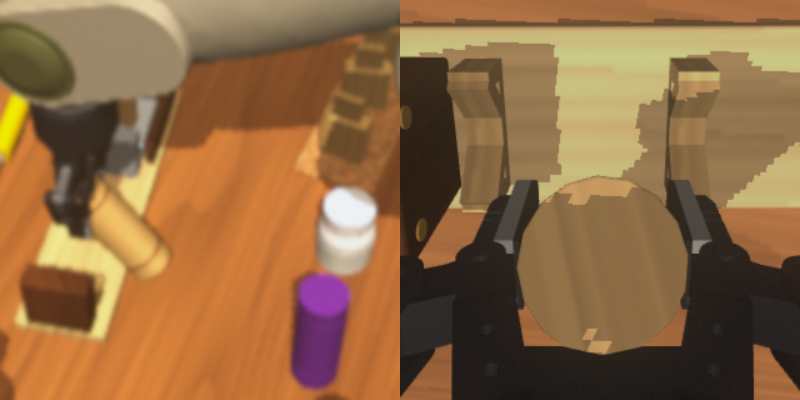

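Side view: the mandrel is held and tilted about 50°, with its foot trailing towards the robot, clear of the jar. Now I'll carry it back and press it flat on the table.

arm_command(
  jaw=[255,255,255,255,255,255,255,255,255,255],
  travel=[
    [0,0,-15],
    [-54,0,0],
    [-54,0,0],
    [2,0,18],
    [4,0,16],
    [4,0,14],
    [4,0,12],
    [4,0,9],
    [2,0,6],
    [0,0,0],
  ],
  roll=[0,0,0,0,0,0,0,0,0,0],
)

```text
t: 6.98
eef_pos: [0.5624, 0.088, 0.0099]
tcp_rot: [-3.134, -0.222, 0.001]
ft_force: [1.4, -0.9, 2.0]
width: 0.0435
grasp_force: 20.2
```

```bash
python3 look.py w4; python3 - <<'E'
from h import *
a=cv2.resize(snapshot('side')[180:340,240:400,::-1],(400,400),interpolation=cv2.INTER_CUBIC)
b=cv2.resize(cv2.imread('pics/w4.png')[80:480,120:520],(400,400))
cv2.imwrite('pics/s4.png',np.hstack([a,b]))
E
```

```text
6.975 [0.56237804 0.08798735 0.00988821] psi 8.120774390149537 [ 1.42191172 -0.93741188  1.97993959] 0.043487276711285945 q6 1.3785484363556813
```

View pics/s4.png

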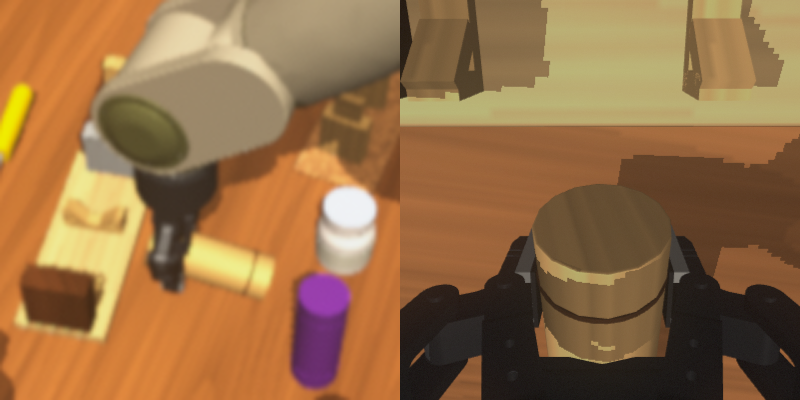

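arm_command(
  jaw=[255,255,120,60,60,60,255,255,255,255],
  travel=[
    [1,0,5],
    [0,0,0],
    [0,0,0],
    [0,0,0],
    [-17,0,0],
    [-17,0,0],
    [0,0,0],
    [0,0,0],
    [0,0,0],
    [0,0,0],
  ],
  roll=[0,0,0,0,0,0,0,0,0,0],
  grip_force=60,
)

```text
t: 8.32
eef_pos: [0.5301, 0.0833, 0.0057]
tcp_rot: [3.134, 0.222, -0.001]
ft_force: [-4.1, -1.1, 6.5]
width: 0.0426
grasp_force: 60.7
```

```bash
python3 look.py w5; python3 - <<'E'
from h import *
a=cv2.resize(snapshot('side')[180:340,240:400,::-1],(400,400),interpolation=cv2.INTER_CUBIC)
b=cv2.resize(cv2.imread('pics/w5.png')[80:480,120:520],(400,400))
cv2.imwrite('pics/s5.png',np.hstack([a,b]))
E
```

```text
8.325 [0.53009887 0.08331137 0.00566231] psi 8.122571985200798 [-4.07850024 -1.11645835  6.54199505] 0.04264453649115867 q6 1.3666657721737563
```

View pics/s5.png

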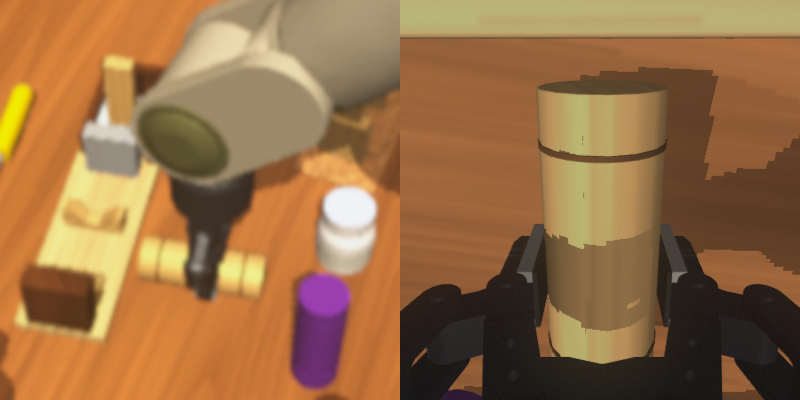

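```bash
python3 - <<'E'
from h import *
a=np.load('pics/w5.npy');C=cam('wrist',dict(eef_pos=a[:3],tcp_rot=a[3:]))
M=R.from_rotvec(a[3:]).as_matrix()
for v in(160,165,173,175):print(v,M.T@(back(C,(322,v),.044)-a[:3])*1e3, M.T@(back(C,(322,v),.01)-a[:3])*1e3)
E
```

```text
160 [ 71.58491876  -0.4954403  -38.37283229] [68.35119481 -0.43935217 -4.37123892]
165 [ 70.23917218  -0.49563659 -38.37217221] [66.56489701 -0.43961272 -4.37036276]
173 [ 68.06221752  -0.49595413 -38.37110444] [63.67528216 -0.44003421 -4.36894544]
175 [ 67.51335132  -0.49603419 -38.37083523] [62.94673601 -0.44014048 -4.3685881 ]
```

arm_command(
  jaw=[255,255,255,255,255,255,255,255,255,255],
  travel=[
    [0,0,-50],
    [0,0,-45],
    [0,0,0],
    [0,0,0],
    [0,0,0],
    [0,0,0],
    [0,0,0],
    [0,0,0],
    [0,0,0],
    [0,0,0],
  ],
  roll=[0,-10,-10,-10,-10,-10,-10,-10,-10,-10],
)

```text
t: 9.68
eef_pos: [0.5303, 0.0834, 0.1001]
tcp_rot: [-2.052, -2.379, -0.0]
ft_force: [-0.2, -0.1, -1.5]
width: 0.0424
grasp_force: 61.7
```

arm_command(
  jaw=[255,255,255,255,255,255],
  travel=[
    [-2,43,0],
    [0,43,0],
    [0,44,0],
    [0,0,20],
    [0,0,0],
    [0,0,0],
  ],
  roll=[0,0,0,0,0,0],
)

```text
t: 10.42
eef_pos: [0.6589, 0.0997, 0.0809]
tcp_rot: [2.058, 2.373, 0.0]
ft_force: [0.8, -0.3, -1.4]
width: 0.0426
grasp_force: 61.9
```

```bash
python3 look.py w6; python3 - <<'E'
from h import *
a=cv2.resize(snapshot('side')[180:340,220:380,::-1],(400,400),interpolation=cv2.INTER_CUBIC)
b=cv2.resize(cv2.imread('pics/w6.png')[80:480,120:520],(400,400))
cv2.imwrite('pics/s6.png',np.hstack([a,b]))
E
```

```text
10.425 [0.65887992 0.09971244 0.08085897] psi 98.1156281360792 [ 0.81633124 -0.30286997 -1.36775605] 0.04263877138430986 q6 -0.16689492583377474
```

View pics/s6.png

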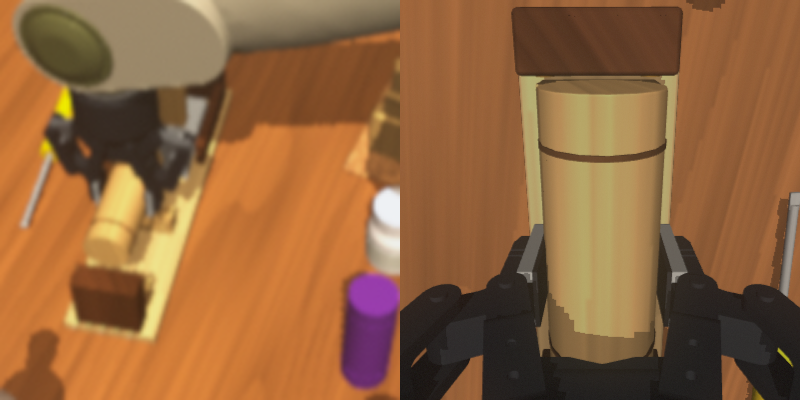

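```bash
python3 - <<'E'
from h import *
a=np.load('pics/w6.npy');C=cam('wrist',dict(eef_pos=a[:3],tcp_rot=a[3:]))
M=R.from_rotvec(a[3:]).as_matrix()
for u,v in((236,155),(400,155),(232,88),(403,88)):print(M.T@(back(C,(u,v),.076)-a[:3])*1e3)
print('bed L/R',[M.T@(back(C,(u,v),.012)-a[:3])*1e3 for u,v in((247,230),(392,230))])
E
```

```text
[ 70.10267976 -33.29714465   4.84124881]
[70.07885634 30.06034847  4.86921268]
[ 93.98748056 -32.99735439   4.84034965]
[93.95899913 29.56551784  4.86796301]
bed L/R [array([ 21.62549376, -44.44708278,  68.83842758]), array([21.60181465, 41.3119794 , 68.87627838])]
```

The mandrel end sits 2–3 mm in front of the headstock face, with a lateral offset of −1.6 mm. I'll correct that and lower it into the V.

arm_command(
  jaw=[255,255,255,255,255,255],
  travel=[
    [0,-1.5,20],
    [0,0,16],
    [0,0,8],
    [0,0,4],
    [0,0,2],
    [0,0,0],
  ],
  roll=[0,0,0,0,0,0],
)

```text
t: 11.28
eef_pos: [0.6574, 0.0995, 0.0306]
tcp_rot: [2.058, 2.373, 0.0]
ft_force: [0.0, 0.2, -1.4]
width: 0.0421
grasp_force: 61.9
```

arm_command(
  jaw=[255,255,255],
  travel=[
    [0,0,1.5],
    [0,0,1],
    [0,0,0],
  ],
  roll=[0,0,0],
)

```text
t: 11.65
eef_pos: [0.6576, 0.0994, 0.0299]
tcp_rot: [2.058, 2.372, 0.001]
ft_force: [-6.5, -0.5, 11.4]
width: 0.0424
grasp_force: 63.5
```

arm_command(
  jaw=[100,0,0,0,0,0],
  travel=[
    [0,0,0],
    [0,0,0],
    [0,0,0],
    [0,0,-50],
    [0,0,-50],
    [0,0,-50],
  ],
  roll=[0,0,0,0,0,0],
)

```text
t: 12.4
eef_pos: [0.6571, 0.0995, 0.1794]
tcp_rot: [-2.059, -2.373, 0.0]
ft_force: [-0.4, 0.3, -1.0]
width: 0.0853
grasp_force: 0.0
```

arm_command(
  jaw=[0,0,0,0,0,0,0,0,0],
  travel=[
    [-38,-35,0],
    [-38,-35,0],
    [-38,-35,0],
    [-38,-35,0],
    [-38,-35,0],
    [-38,-35,0],
    [-40,-35,0],
    [0,0,0],
    [0,0,0],
  ],
  roll=[0,0,0,0,0,0,0,0,0],
)

```text
t: 13.52
eef_pos: [0.4528, -0.2001, 0.1779]
tcp_rot: [2.059, 2.373, 0.0]
ft_force: [-0.4, 0.1, -0.3]
width: 0.0856
grasp_force: 0.0
```

```bash
python3 look.py w7; python3 - <<'E'
from h import *
a=cv2.resize(snapshot('top')[150:260,230:430,::-1],(640,352),interpolation=cv2.INTER_CUBIC)
b=cv2.imread('pics/w7.png')[:,:]
b=cv2.resize(b,(480,360))
cv2.imwrite('pics/s7.png',np.vstack([cv2.resize(a,(480,240)),b]))
E
```

```text
13.525 [ 0.45280576 -0.20011712  0.17786034] psi 98.10509296977374 [-0.375498    0.07196652 -0.25722691] 0.08555407656373093 q6 -0.7950168375333504
```

View pics/s7.png

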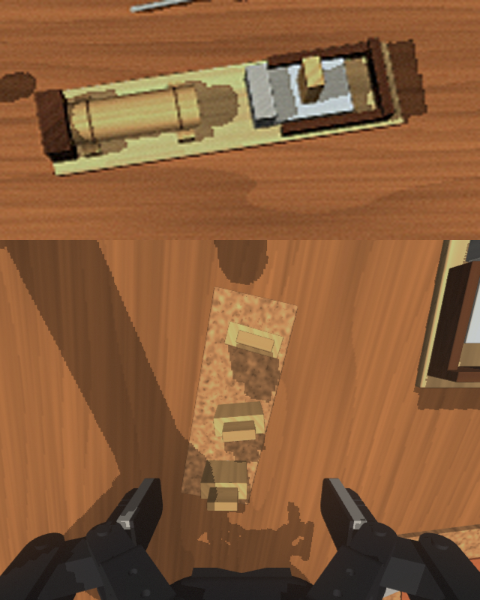

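The top view (upper part) shows the mandrel lying in the V's against the headstock. The wrist view (lower part) shows tabs at picture positions (254,342), (240,431) and about (225,497).

```bash
python3 - <<'E'
from h import *
np.set_printoptions(precision=4,suppress=True)
a=np.load('pics/w7.npy');C=cam('wrist',dict(eef_pos=a[:3],tcp_rot=a[3:]))
M=R.from_rotvec(a[3:]).as_matrix()
f=lambda u,v,z=.088:back(C,(u*4/3,(v-240)*4/3),z)
for n,u,v in(('sp1',254,342),('sp2',240,431),('sp3',224,497)):
    X=f(u,v);print(n,X,M.T@(X-a[:3])*1e3)
w=f(256,421)-f(223,425);print(np.degrees(np.arctan2(w[1],w[0])))
w=f(274,349)-f(238,341);print('sp1',np.degrees(np.arctan2(w[1],w[0])))
# edges detection of middle tab: bright quad via threshold
im=cv2.imread('pics/w7.png')
crop=im[225:285,280:360]
hsv=cv2.cvtColor(crop,cv2.COLOR_BGR2HSV)
for r in range(10,56,4): print(225+r,hsv[r,::5,2])
E
```

```text
sp1 [ 0.4522 -0.1252  0.088 ] [74.2082  9.9226 89.8716]
sp2 [ 0.4516 -0.2017  0.088 ] [-1.4573 -1.4193 89.8598]
sp3 [ 0.4458 -0.2708  0.088 ] [-69.0441 -16.9647  89.8476]
15.36060130458989
sp1 -3.945387194933434
235 [163 149 135 145 144 147 144 169 196 196 197 197 196 196 195 194]
239 [185 195 198 196 197 197 197 197 197 197 196 192 197 196 197 196]
243 [196 188 196 197 161 134 133 132 134 135 137 137 196 197 196 197]
247 [181 195 196 197 134 136 137 137 138 137 138 137 187 196 196 179]
251 [197 148 196 197 133 133 132 132 131 128 127 125 143 196 197 134]
255 [195 178 197 197 139 152 190 196 197 195 196 196 144 196 196 125]
259 [179 190 197 197 197 197 197 196 196 197 197 196 162 115 114 165]
263 [195 197 196 197 196 197 198 196 197 197 196 197 179 125 123 164]
267 [164 195 196 196 196 196 191 186 178 127 129 132 132 133 124 162]
271 [184 167 196 198 129 138 134 126 139 135 137 135 118 132 111 162]
275 [197 195 196 197 147 121 117 115 138 138 139 142 131 120 110 165]
279 [195 196 194 196 146 122 124 118 146 113 147 134 132 141 122 165]
```

arm_command(
  jaw=[0,0,0,0,120,200,255,255,255,255],
  travel=[
    [-1,-1.5,40],
    [0,0,40],
    [0,0,30],
    [0,0,3.5],
    [0,0,0],
    [0,0,0],
    [0,0,0],
    [0,0,0],
    [0,0,0],
    [0,0,0],
  ],
  roll=[-4.5,0,0,0,0,0,0,0,0,0],
  grip_force=40,
)

```text
t: 14.88
eef_pos: [0.4516, -0.202, 0.0651]
tcp_rot: [1.963, 2.451, 0.0]
ft_force: [-1.4, 0.1, 5.8]
width: 0.0294
grasp_force: 41.3
```

arm_command(
  jaw=[255,255,255,255,255,255,255,255,255,255],
  travel=[
    [0,0,-50],
    [0,0,-50],
    [34,41,0],
    [34,41,0],
    [34,41,0],
    [34,41,0],
    [34,41,0],
    [34,42,0],
    [0,0,0],
    [0,0,0],
  ],
  roll=[0,4.5,0,0,0,0,0,0,0,0],
)

```text
t: 16.12
eef_pos: [0.6665, 0.0348, 0.1639]
tcp_rot: [-2.058, -2.373, 0.001]
ft_force: [0.0, -0.5, -1.0]
width: 0.0293
grasp_force: 40.6
```

```bash
python3 look.py w8; python3 - <<'E'
from h import *
np.set_printoptions(precision=1,suppress=True)
s=get_state();c=np.array([.6696,.0252]);x=np.array([.99,.1411]);y=np.array([-.1411,.99])
d=s['eef_pos'][:2]-c;print('cradle xy',d@x*1e3,d@y*1e3)
a=np.load('pics/w8.npy');C=cam('wrist',dict(eef_pos=a[:3],tcp_rot=a[3:]))
# expected pixel of cradle points
P=lambda X,Y,Z:proj(C,[*(c+X*x+Y*y),Z])
for n,p in dict(hsL=(-.032,.145,.076),hsR=(.032,.145,.076),mandEndTop=(0,.025,.068),mandL=(-.022,.06,.046),mandR=(.022,.06,.046)).items():print(n,P(*p))
# image edges along row for mandrel sides at y_c=.06 and column for end
im=cv2.cvtColor(cv2.imread('pics/w8.png'),cv2.COLOR_BGR2GRAY)
print(im[5:200:5,321]);
E
```

```text
16.125 [0.66652619 0.03483642 0.1639429 ] psi 98.11247184845686 [ 0.01281132 -0.53278765 -1.04451087] 0.029269733410556647 q6 -0.2643552949465759
cradle xy -1.8125127113612896 9.555071878256383
hsL [266.5  19.4]
hsR [384.3  19.3]
mandEndTop [324.8 228.3]
mandL [293. 171.]
mandR [356.5 171. ]
[ 61  57  58  27  26 108 158 158 159 159 160 156 107 160 160 160 161 159
 160 160 159 160 159 160 159 160 160 160 159 159 160 160 159 159 159 159
 159 158 159]
```

arm_command(
  jaw=[255,255,255,255,255,255],
  travel=[
    [0,1.5,40],
    [0,0,30],
    [0,0,14],
    [0,0,5],
    [0,0,1],
    [0,0,0],
  ],
  roll=[0,0,0,0,0,0],
)

```text
t: 16.92
eef_pos: [0.6689, 0.0353, 0.0754]
tcp_rot: [2.058, 2.372, 0.002]
ft_force: [-0.5, 0.2, -1.2]
width: 0.0291
grasp_force: 40.6
```

arm_command(
  jaw=[255,255,255,255,255],
  travel=[
    [0,0,1.3],
    [2,0,0],
    [2,0,0],
    [1,0,0],
    [0,0,0],
  ],
  roll=[0,0,0,0,0],
)

```text
t: 17.55
eef_pos: [0.6679, 0.0404, 0.0732]
tcp_rot: [2.058, 2.373, 0.0]
ft_force: [-0.0, -0.7, 1.9]
width: 0.029
grasp_force: 40.9
```

arm_command(
  jaw=[255,255,255,255],
  travel=[
    [1,0,0],
    [1,0,0],
    [1,0,0],
    [0,0,0],
  ],
  roll=[0,0,0,0],
)

```text
t: 18.05
eef_pos: [0.6674, 0.0433, 0.0732]
tcp_rot: [2.058, 2.373, 0.0]
ft_force: [0.5, -2.0, 4.0]
width: 0.029
grasp_force: 41.1
```

arm_command(
  jaw=[100,0,0,0,0],
  travel=[
    [0,0,0],
    [0,0,0],
    [0,0,0],
    [0,0,-50],
    [0,0,-45],
  ],
  roll=[0,0,0,0,0],
)

```text
t: 18.68
eef_pos: [0.6671, 0.0434, 0.1692]
tcp_rot: [-2.058, -2.373, 0.0]
ft_force: [0.2, 0.0, 0.2]
width: 0.0855
grasp_force: 0.0
```

arm_command(
  jaw=[0,0,0,0,0,0,0,0,0,0],
  travel=[
    [-35,-33,0],
    [-35,-33,0],
    [-35,-33,0],
    [-35,-33,0],
    [-35,-33,0],
    [-35,-33,0],
    [-35,-33,0],
    [-36,-33,0],
    [0,0,0],
    [0,0,0],
  ],
  roll=[0,0,0,0,0,0,0,0,0,-3],
)

```text
t: 19.92
eef_pos: [0.4457, -0.2719, 0.168]
tcp_rot: [-1.995, -2.427, -0.001]
ft_force: [0.4, -0.6, -0.1]
width: 0.0855
grasp_force: 0.0
```

```bash
python3 look.py w9; python3 - <<'E'
from h import *
np.set_printoptions(precision=1,suppress=True)
a=np.load('pics/w9.npy');C=cam('wrist',dict(eef_pos=a[:3],tcp_rot=a[3:]));M=R.from_rotvec(a[3:]).as_matrix()
im=cv2.imread('pics/w9.png');hsv=cv2.cvtColor(im,cv2.COLOR_BGR2HSV)
p=proj(C,[.445,-.272,.088]);print('pred',p)
u,v=map(int,p)
cv2.imwrite('pics/w9e.png',im)
print(hsv[v-40:v+44:4,u-48:u+52:5,2])
# top camera: mandrel/spacer in cradle
t=snapshot('top')[:,:,::-1];cv2.imwrite('pics/t9.png',t);T=cam('top');c=np.array([.6696,.0252]);x=np.array([.99,.1411]);y=np.array([-.1411,.99])
g=lambda Y,Z,X=0:proj(T,[*(c+X*x+Y*y),Z])
gray=cv2.cvtColor(t,cv2.COLOR_BGR2GRAY).astype(np.float32)
for Z,r in((.068,range(-40,150,4)),(.096,range(-10,40,2))):
    print(Z,[(k,int(cv2.getRectSubPix(gray,(1,1),tuple(map(float,g(k/1e3,Z,.0))))[0,0])) for k in r])
E
```

```text
19.925 [ 0.4456695  -0.27192421  0.16802078] psi 101.14238567656611 [ 0.38945    -0.56067336 -0.12314785] 0.08546615998826203 q6 -0.9673167230744465
pred [321.  257.7]
[[134 187 203 204 169 201 194 184 187 203 205 185 204 187 194 205 204 204
  201 197]
 [143 198 189 201 201 199 204 204 203 205 203 186 203 205 202 205 205 188
  196 155]
 [151 155 202 191 142 141 147 140 136 144 142 145 149 166 193 183 204 187
  204 173]
 [130 147 203 175 140 145 147 141 139 145 144 144 136 145 141 132 193 204
  205 173]
 [132 138 185 108 138 145 148 140 139 146 145 145 135 144 141 136 205 204
  204 172]
 [140 139 139  87  85 141 147 140 140 147 144 145 138 144 142 138 203 204
  159 173]
 [131 121 130  94  87  90  89 138 141 147 145 144 138 142 144 140 178 205
  170 168]
 [124 121 125 158 149 162 161 196 204 204 204 204 204 183 158 147 135 198
  173 166]
 [109 118 120 157 154 149 152 150 200 204 202 203 203 204 204 204 198 194
  173 166]
 [138 126 130 160 158  95  85  84 131 139 139 138 136 137 203 203 186 149
  172 166]
 [150 131 140 160 157  84  85  87  86 142 141 141 143 142 203 203 168 162
  170 16
[... 975 characters left out ...]
(0, 99), (4, 104), (8, 102), (12, 158), (16, 152), (20, 163), (24, 157), (28, 165), (32, 168), (36, 168), (40, 163), (44, 113), (48, 171), (52, 168), (56, 170), (60, 171), (64, 169), (68, 167), (72, 172), (76, 171), (80, 169), (84, 169), (88, 174), (92, 169), (96, 173), (100, 172), (104, 173), (108, 173), (112, 175), (116, 172), (120, 173), (124, 98), (128, 174), (132, 172), (136, 172), (140, 153), (144, 32), (148, 38)]
0.096 [(-10, 114), (-8, 113), (-6, 114), (-4, 115), (-2, 115), (0, 115), (2, 112), (4, 103), (6, 99), (8, 121), (10, 163), (12, 161), (14, 154), (16, 152), (18, 135), (20, 154), (22, 171), (24, 148), (26, 138), (28, 162), (30, 160), (32, 155), (34, 160), (36, 160), (38, 162)]
```

arm_command(
  jaw=[0,0,0,0,120,200,255,255,255,255],
  travel=[
    [0,0,40],
    [0,0,40],
    [0,0,20],
    [0,0,3.5],
    [0,0,0],
    [0,0,0],
    [0,0,0],
    [0,0,0],
    [0,0,0],
    [0,0,0],
  ],
  roll=[0,0,0,0,0,0,0,0,0,0],
  grip_force=40,
)

```text
t: 21.28
eef_pos: [0.4459, -0.2724, 0.0651]
tcp_rot: [1.995, 2.425, -0.0]
ft_force: [-0.5, -0.5, 5.3]
width: 0.0288
grasp_force: 39.3
```

arm_command(
  jaw=[255,255,255,255,255,255,255,255,255,255],
  travel=[
    [0,0,-50],
    [0,0,-50],
    [0,0,-30],
    [36.5,37.5,0],
    [36.5,37.5,0],
    [36.5,37.5,0],
    [36.5,37.5,0],
    [36.5,37.5,0],
    [36.5,37.5,0],
    [37.5,37.5,0],
  ],
  roll=[0,3,0,0,0,0,0,0,0,0],
)

```text
t: 22.52
eef_pos: [0.67, 0.0203, 0.1942]
tcp_rot: [-2.059, -2.373, 0.001]
ft_force: [-0.2, -0.7, -0.9]
width: 0.0293
grasp_force: 39.9
```

arm_command(
  jaw=[255,255],
  travel=[
    [0,0,10],
    [0,0,0],
  ],
  roll=[0,0],
)

```text
t: 22.78
eef_pos: [0.6685, 0.0186, 0.183]
tcp_rot: [-2.057, -2.371, 0.003]
ft_force: [-0.6, -0.6, -0.5]
width: 0.029
grasp_force: 39.9
```

```bash
python3 look.py w10; python3 - <<'E'
from h import *
s=get_state();c=np.array([.6696,.0252]);x=np.array([.99,.1411]);y=np.array([-.1411,.99])
d=s['eef_pos'][:2]-c;print('cradle xy',d@x*1e3,d@y*1e3)
# tab y-offset of held spacer in the wrist view vs the held first spacer (w8): same height -> compare profiles
for n in('w8','w10'):
    g=cv2.cvtColor(cv2.imread(f'pics/{n}.png'),cv2.COLOR_BGR2GRAY);print(n,g[270:400:3,321])
E
```

```text
22.775 [0.6684904  0.01855217 0.18299047] psi 98.11175467240786 [-0.59777522 -0.59991493 -0.46133199] 0.029029943917296835 q6 -0.2884554215820971
cradle xy -1.9521471667159669 -6.996346795368548
w8 [104 103 104 106 103 103 105 105 105 104 105 106 158 160 161 110  95  98
  96  99  99 101  95  96  93  91  90 128 144 145 145 144 144 145 124  95
  60  62  59  59  60  59  59  59]
w10 [103 102 104 101 103 103 103 103 105 103 103 104 104 103 104 158 163 162
 155  94  97 100  95  99  99  97  96  95  92  91  90 140 145 146 145 145
 144 146 104 109  49  48  48  75]
```

The held spacer sits about 3.5 mm further back in the grip than the first one did, so I'll shift +4 mm and then insert.

arm_command(
  jaw=[255,255,255,255,255,255,255],
  travel=[
    [4,1,40],
    [0,0,40],
    [0,0,15],
    [0,0,8],
    [0,0,5],
    [0,0,2],
    [0,0,0],
  ],
  roll=[0,0,0,0,0,0,0],
)

```text
t: 23.7
eef_pos: [0.6701, 0.0227, 0.0752]
tcp_rot: [2.058, 2.372, 0.001]
ft_force: [-0.1, -2.0, -0.0]
width: 0.0289
grasp_force: 40.7
```

arm_command(
  jaw=[255,255,255,255,255,255],
  travel=[
    [0,0,1.5],
    [1,0,0.3],
    [1.5,0,0],
    [1,0,0],
    [1,0,0],
    [0,0,0],
  ],
  roll=[0,0,0,0,0,0],
)

```text
t: 24.45
eef_pos: [0.6693, 0.0256, 0.0736]
tcp_rot: [2.057, 2.371, -0.003]
ft_force: [-1.8, -10.0, 6.4]
width: 0.0289
grasp_force: 44.3
```

arm_command(
  jaw=[100,0,0,0,0,0,0,0,0],
  travel=[
    [0,0,0],
    [0,0,0],
    [0,0,0],
    [0,0,-50],
    [0,0,-45],
    [-40,0,0],
    [-39,0,0],
    [0,0,0],
    [0,0,0],
  ],
  roll=[0,0,0,0,0,0,0,0,0],
)

```text
t: 25.58
eef_pos: [0.6801, -0.05, 0.1675]
tcp_rot: [-2.058, -2.373, -0.0]
ft_force: [0.1, 0.3, 0.6]
width: 0.0852
grasp_force: 0.0
```

```bash
python3 look.py w11; python3 - <<'E'
from h import *
np.set_printoptions(precision=1,suppress=True)
c=np.array([.6696,.0252]);x=np.array([.99,.1411]);y=np.array([-.1411,.99])
a=np.load('pics/w11.npy');C=cam('wrist',dict(eef_pos=a[:3],tcp_rot=a[3:]))
d=a[:2]-c;print('cradle xy',d@x*1e3,d@y*1e3)
im=cv2.imread('pics/w11.png');g=cv2.cvtColor(im,cv2.COLOR_BGR2GRAY).astype(np.float32)
S=lambda X,Y,Z:int(cv2.getRectSubPix(g,(1,1),tuple(map(float,proj(C,[*(c+X/1e3*x+Y/1e3*y),Z]))))[0,0])
print('handle top x-scan',[(X,S(X,-79,.127)) for X in range(-26,27,2)])
print('handle y-scan',[(Y,S(0,Y,.127)) for Y in range(-100,-55,2)])
print('tabs',[(Y,S(0,Y,.096)) for Y in range(-26,40,2)])
print('body/jaw z.068 x=-20',[(Y,S(-20,Y,.068)) for Y in range(-40,40,2)])
E
```

```text
25.575 [ 0.6800955  -0.05003845  0.16749932] psi 98.13331064798918 [0.13039595 0.28237916 0.62124321] 0.08518728178356696 q6 -0.3870488762908642
cradle xy -0.22559584294583676 -75.9669837838734
handle top x-scan [(-26, 72), (-24, 72), (-22, 43), (-20, 124), (-18, 179), (-16, 129), (-14, 153), (-12, 159), (-10, 163), (-8, 163), (-6, 159), (-4, 156), (-2, 155), (0, 159), (2, 162), (4, 161), (6, 161), (8, 160), (10, 155), (12, 139), (14, 173), (16, 175), (18, 69), (20, 56), (22, 71), (24, 71), (26, 69)]
handle y-scan [(-100, 46), (-98, 39), (-96, 40), (-94, 42), (-92, 42), (-90, 41), (-88, 66), (-86, 155), (-84, 154), (-82, 154), (-80, 157), (-78, 161), (-76, 163), (-74, 162), (-72, 118), (-70, 105), (-68, 104), (-66, 104), (-64, 104), (-62, 104), (-60, 104), (-58, 104), (-56, 104)]
tabs [(-26, 109), (-24, 108), (-22, 67), (-20, 63), (-18, 111), (-16, 150), (-14, 149), (-12, 150), (-10, 150), (-8, 148), (-6, 80), (-4, 117), (-2, 110), (0, 112), (2, 111), (4, 134), (6, 150), (8, 150), (10, 151), (12, 150), (14, 166), (16, 165), (18, 111), (20, 107), (22, 62), (24, 158), (26, 158), (28, 159), (30, 159), (32, 158), (34, 159), (36, 159), (38, 160)]
body/jaw z.068 x=-20 [(-40, 160), (-38, 162), (-36, 158), (-34, 157), (-32, 157), (-30, 159), (-28, 160), (-26, 113), (-24, 63), (-22, 63), (-20, 126), (-18, 159), (-16, 142), (-14, 161), (-12, 162), (-10, 163), (-8, 163), (-6, 160), (-4, 158), (-2, 157), (0, 99), (2, 165), (4, 167), (6, 155), (8, 160), (10, 163), (12, 164), (14, 162), (16, 160), (18, 157), (20, 124), (22, 117), (24, 78), (26, 121), (28, 121), (30, 121), (32, 121), (34, 120), (36, 120), (38, 120)]
```

Both spacers are upright and touching each other. The jaw face is about 6 mm behind the pack, and the handle is centred at y_c ≈ −80.

arm_command(
  jaw=[0,0,0,120,200,255,255,255,255],
  travel=[
    [-4,0,40],
    [0,0,40],
    [0,0,8],
    [0,0,0],
    [0,0,0],
    [0,0,0],
    [0,0,0],
    [0,0,0],
    [0,0,0],
  ],
  roll=[0,0,0,0,0,0,0,0,0],
  grip_force=100,
)

```text
t: 26.75
eef_pos: [0.6797, -0.0551, 0.0815]
tcp_rot: [-2.058, -2.372, 0.003]
ft_force: [-13.9, 0.3, 10.9]
width: 0.029
grasp_force: 99.3
```

arm_command(
  jaw=[255,255,255,255,255],
  travel=[
    [2,0,0],
    [2,0,0],
    [2,0,0],
    [1,0,0],
    [0,0,0],
  ],
  roll=[0,0,0,0,0],
)

```text
t: 27.38
eef_pos: [0.6788, -0.049, 0.0816]
tcp_rot: [-2.059, -2.372, 0.005]
ft_force: [-13.5, -4.3, 10.7]
width: 0.0288
grasp_force: 99.2
```

arm_command(
  jaw=[255,255,255,255,255],
  travel=[
    [2,-1,-1],
    [1,0,0],
    [1,0,0],
    [1,0,0],
    [0,0,0],
  ],
  roll=[0,0,0,0,0],
)

```text
t: 28.0
eef_pos: [0.678, -0.0444, 0.0816]
tcp_rot: [2.058, 2.371, -0.002]
ft_force: [-3.7, -6.5, 3.9]
width: 0.0288
grasp_force: 99.7
```

arm_command(
  jaw=[255,255,255],
  travel=[
    [1,0,0],
    [1,0,0],
    [0,0,0],
  ],
  roll=[0,0,0],
)

```text
t: 28.38
eef_pos: [0.678, -0.0444, 0.0816]
tcp_rot: [2.058, 2.369, -0.005]
ft_force: [-1.6, -14.6, 2.1]
width: 0.0284
grasp_force: 99.3
```

arm_command(
  jaw=[255,255,255],
  travel=[
    [0.5,0,0],
    [0.5,0,0],
    [0,0,0],
  ],
  roll=[0,0,0],
)

```text
t: 28.75
eef_pos: [0.678, -0.0444, 0.0817]
tcp_rot: [2.057, 2.367, -0.006]
ft_force: [-1.6, -18.8, 1.4]
width: 0.0291
grasp_force: 99.3
```

The jaw is blocked solid: the force rose from 6.5 to 19 N with no movement. One numeric check of the pack, then hand in.

```bash
python3 look.py w12; python3 - <<'E'
from h import *
c=np.array([.6696,.0252]);x=np.array([.99,.1411]);y=np.array([-.1411,.99])
a=np.load('pics/w12.npy');C=cam('wrist',dict(eef_pos=a[:3],tcp_rot=a[3:]))
g=cv2.cvtColor(cv2.imread('pics/w12.png'),cv2.COLOR_BGR2GRAY).astype(np.float32)
S=lambda X,Y,Z:int(cv2.getRectSubPix(g,(1,1),tuple(map(float,proj(C,[*(c+X/1e3*x+Y/1e3*y),Z]))))[0,0])
print('tabs',[(Y,S(0,Y,.096)) for Y in range(-26,40,2)])
print('tab2 x',[(X,S(X,-9,.096)) for X in range(-24,25,2)])
print('tab1 x',[(X,S(X,13,.096)) for X in range(-24,25,2)])
E
```

```text
28.75 [ 0.6780199  -0.04437136  0.08166568] psi 98.01996308231831 [ -1.59481989 -18.84601192   1.37202086] 0.029079129786253037 q6 -0.37301093187490864
tabs [(-26, 144), (-24, 150), (-22, 109), (-20, 105), (-18, 104), (-16, 103), (-14, 106), (-12, 104), (-10, 65), (-8, 145), (-6, 144), (-4, 144), (-2, 145), (0, 115), (2, 63), (4, 112), (6, 98), (8, 109), (10, 90), (12, 146), (14, 145), (16, 146), (18, 146), (20, 146), (22, 159), (24, 152), (26, 152), (28, 153), (30, 153), (32, 152), (34, 152), (36, 153), (38, 66)]
tab2 x [(-24, 159), (-22, 152), (-20, 151), (-18, 129), (-16, 142), (-14, 141), (-12, 140), (-10, 140), (-8, 139), (-6, 141), (-4, 141), (-2, 141), (0, 141), (2, 140), (4, 141), (6, 139), (8, 139), (10, 139), (12, 148), (14, 156), (16, 148), (18, 93), (20, 150), (22, 164), (24, 168)]
tab1 x [(-24, 161), (-22, 148), (-20, 160), (-18, 160), (-16, 145), (-14, 146), (-12, 144), (-10, 144), (-8, 144), (-6, 144), (-4, 145), (-2, 145), (0, 144), (2, 145), (4, 146), (6, 144), (8, 145), (10, 145), (12, 123), (14, 150), (16, 156), (18, 128), (20, 162), (22, 160), (24, 156)]
```

```bash
python3 -c "
from plant import *
print(hand_in())"
```

```text
the job is handed in; nothing more can be done
None
```

Job handed in at about 29 s; the result was not reported. The mandrel lies in the V supports against the headstock with two upright spacers behind it, and the gripper still holds the jaw handle, pushing with about 19 N after roughly 11 mm of jaw travel.

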